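# Click the topping box lid shut all round

### The job

The snap lid of the blue topping box is not fully shut: with the fingertips, press down each red rim section that stands up until all four sides have clicked shut. Do not lift, tip or shove the box, leave the jar, the sauce bottle and the cup where they stand, and take the hand away at the end.

Things in the scene. Friction and masses are not known exactly. Their poses are not given: they have to be found in the camera images.
- tub: blue plastic box with clip-on lid, loose on the counter, 170 (its x) x 190 mm (its y), 108 mm high with lid shut, about 1 kg. Origin: centre of underside, z up. White centre panel (7 mm below flush) and corners are already down; each side has one red rim section to press straight down. Pressing on a mark does not tip it. Near and right sections always start open, far and left open or shut
- near (a joint): how far the near rim section is pressed down: 0 = standing up (open), 0.008 m = clicked shut, a solid stop. It rests only at these two ends: it resists with up to about 11 N in the first half (4 mm), springs back up if let go there, and beyond snaps down to 0.008 by itself
- near_mark (a point): centre of the white 22 mm thumb mark on the flat red top of the near section (-x side of the box), on its top surface. That top is 34 mm (box x) by 108 mm (box y); this point is 116 mm above the counter when open, 108 mm when shut (flush with the white lid corners). Axes as the box
- far (a joint): how far the far rim section is pressed down: 0 = standing up (open), 0.008 m = clicked shut, a solid stop. It rests only at these two ends: it resists with up to about 11 N in the first half (4 mm), springs back up if let go there, and beyond snaps down to 0.008 by itself
- far_mark (a point): centre of the white 22 mm thumb mark on the flat red top of the far section (+x side of the box), on its top surface. That top is 34 mm (box x) by 108 mm (box y); this point is 116 mm above the counter when open, 108 mm when shut (flush with the white lid corners). Axes as the box
- left (a joint): how far the left rim section is pressed down: 0 = standing up (open), 0.008 m = clicked shut, a solid stop. It rests only at these two ends: it resists with up to about 11 N in the first half (4 mm), springs back up if let go there, and beyond snaps down to 0.008 by itself
- left_mark (a point): centre of the white 22 mm thumb mark on the flat red top of the left section (+y side of the box), on its top surface. That top is 88 mm (box x) by 34 mm (box y); this point is 116 mm above the counter when open, 108 mm when shut (flush with the white lid corners). Axes as the box
- right (a joint): how far the right rim section is pressed down: 0 = standing up (open), 0.008 m = clicked shut, a solid stop. It rests only at these two ends: it resists with up to about 11 N in the first half (4 mm), springs back up if let go there, and beyond snaps down to 0.008 by itself
- right_mark (a point): centre of the white 22 mm thumb mark on the flat red top of the right section (-y side of the box), on its top surface. That top is 88 mm (box x) by 34 mm (box y); this point is 116 mm above the counter when open, 108 mm when shut (flush with the white lid corners). Axes as the box
- jar: bystander: clear jar with red cap, 68 mm across, 120 mm high; origin: centre of its underside
- sauce: bystander: yellow sauce bottle, 56 mm across, 150 mm high; origin: centre of its underside
- cup: bystander: open steel cup, 76 mm across, 95 mm high; origin: centre of its underside

How it is judged:
At the end, for the whole second after the job is handed in: all four rim sections are clicked shut (joints above 6.5 of 8 mm), the box stands at rest and level on the counter within 40 mm of where it was, and jar, bottle and cup stand upright within 25 mm of where they were (value of joint each of near, far, left, right above 0.0065 m and linear speed of tub below 0.01 m/s and angle between tub's own z axis and vertical below 0.05 rad and height (world z) of tub below 0.006 m and distance of tub from where it was at the start of the episode below 0.04 m and distance of each of jar, sauce, cup from where it was at the start of the episode below 0.025 m and angle between each of jar, sauce, cup's own z axis and vertical below 0.15 rad); the robot touches nothing.
It fails at once if the box is lifted off the counter (height (world z) of tub above 0.012 m).
It fails at once if the box is tipped (angle between tub's own z axis and vertical above 0.12 rad).
It fails at once if the box is shoved more than 40 mm (distance of tub from where it was at the start of the episode above 0.04 m).
It fails at once if the jar, sauce bottle or cup is moved or knocked over (distance of any of jar, sauce, cup from where it was at the start of the episode above 0.025 m or angle between any of jar, sauce, cup's own z axis and vertical above 0.3 rad).
It also fails if it takes over 45 s, if anything falls off the work surface, if the arm or the gripper's body presses on something with over 40 N, if the wrist force passes 120 N, or if a joint passes its speed limit or range.

### The arm

A 7-joint arm with a two-finger parallel gripper is mounted at the origin on the work surface. World frame = base frame: x ahead of the robot, y to its left, z up, the work surface at z = 0. Lengths are in m, angles in rad, forces in N, time in s.
With the tool pointing down it reaches from about 0.4 to 0.85 m from the base axis. Payload 4.5 kg.
Tool frame: the origin (TCP) lies at the very end of the fingers, on their centre line; the grasp point (between the pads) lies 19 mm behind it (tcp_to_grasp is the z of the grasp point in the tool frame, in m); z points along the fingers, y is the line along which they close (so a half turn about z gives the same grasp; the last joint's range is limited). The gripper opens to 88 mm and grips with 3 to 60 N. Pads are 18 mm wide; open, the fingers measure 123 mm over their backs; the gripper's body (75 mm by 187 mm) begins 45 mm behind the grasp point.
Start: joints at [-1.164, 0.689, -0.195, 1.565, 0.157, 0.902, -0.215], TCP at [0.228, 0.582, 0.239] pointing down, gripper open.
Joint ranges: [-3.01, 3.01], [-0.46, 2.08], [-1.47, 1.51], [0.13, 2.56], [-1, 4.14], [0.04, 2.09], [-2.66, 2.66]. Speed limits (rad/s): [2.57, 2.57, 3.14, 3.14, 3.14, 3.14, 3.14].

### API

Orientations are given as a unit quaternion [x, y, z, w].
In Python, from plant import * gives the robot as it stands. The module is installed in compiled form; this text tells all that it offers.
- The arm moves only by the shell command python3 -m jog 'ROWS' [OPENING] [FORCE]. ROWS is JSON, a list that holds one entry, the list of rows, each a list of 6 numbers: the shift along the tool's x, y, z in m, then the turn, a rotation vector about the tool's x, y, z in rad. In form: [[[dx, dy, dz, ax, ay, az], ...]]. A call has 1 to 12 rows; each row shifts and turns the commanded pose from where the row before left it, along the tool's axes as they then stand; what a row does not reach is not made up. A row lasts 1/8 s, in which the tool goes at most 62.5 mm and 10.7 degrees, less where a joint would pass 70% of its speed; a pose out of reach is approached as far as the arm can. A call with a gripper value outside its range is refused whole. OPENING is the finger opening in m, from 0 to 0.0881, set as the call begins (- or left out, the last holds). The fingers move at their own pace and stop on an object; FORCE is the grip in N (left out, the last holds). Time passes only in rows, so rows that do not move let the fingers close. It gives the time, the measured TCP pose, the force, the opening and the grip force at its end, in the units of the state.
- get_state(): the state, without advancing time (a new reading comes with each control period).
- snapshot(name): name is "scene" or "top" or "wrist"; returns a dict with "frame" (400x640x3 uint8, red, green, blue), "mtx" (3x3 intrinsics, pixels), "xyz" and "orientation" of the camera in the world; the wrist camera has in their place "mount" (4x4, takes a point from camera to tool coordinates, whose origin is the TCP and whose axes are the flange's). Camera axes: x right, y down, z forward; pixel columns grow to the right and rows downward; lengths in m; the calibration is good to about 2 mm. The wrist camera is an equidistant fisheye: a pixel r from the principal point sees the ray r / f radians off the axis. A picture is of the moment at which its call begins: read the wrist's pose just before it. There is no depth.
- finish_job(): hands the job in; it is judged then, once.
The state is a dict: "clock": time; "q": joint angles; "qd": joint speeds; "joint_torque": joint torques, N m; "tool_pos": TCP position; "eef_rot": TCP orientation; "contact_force": force on the tool from outside, world axes, zero at the start; "moment": the same for the moment, N m; "opening": opening from 0.0 (shut) to 1.0 (fully open); "finger_force": force on a finger pad.
Only numpy, scipy, OpenCV 4.12 (cv2) and the standard library are available. Lean on these libraries where they do the work, as an engineer would, in place of code of your own. Each camera call takes 0.05 s, during which the arm holds its last target. There are 200 camera calls.

## Working session

There is one attempt and no reset: what is moved stays moved. The work goes in short steps, Python scripts to look and compute and a shell command to move; the robot and the scene stay as the last step left them, time stands still between calls to the robot, and variables do not carry over. Pictures are saved under pics/ and viewed, at most 10 in all, crops included, and the job is handed in when it is done.

```bash
mkdir -p pics; python3 - <<'E'
from plant import *
import cv2,numpy as np
s=get_state();print(s['tool_pos'],s['eef_rot'],s['clock'],s['opening'])
for n in("top","scene"):
    d=snapshot(n);cv2.imwrite(f'pics/{n}.png',d['frame'][:,:,::-1]);np.savez(f'{n}.npz',**d);print(n,d['mtx'],d['xyz'],d['orientation'])
E
```

```text
[0.22744479 0.58147273 0.23790681] [ 1.85294284e-01  9.82682650e-01 -9.07890197e-04 -1.17969928e-04] 0.0 1.0046723947984222
top [[383.4640584    0.         317.97895557]
 [  0.         383.4640584  193.80038536]
 [  0.           0.           1.        ]] [0.48880232 0.01527981 1.10877108] [ 0.71701972 -0.69533475  0.03295631 -0.03614119]
scene [[520.45790025   0.         327.1630557 ]
 [  0.         520.45790025 205.57571445]
 [  0.           0.           1.        ]] [ 1.76107753 -0.34126645  0.96253946] [ 0.71975996  0.52257377 -0.27422853 -0.36559673]
```

View pics/top.png

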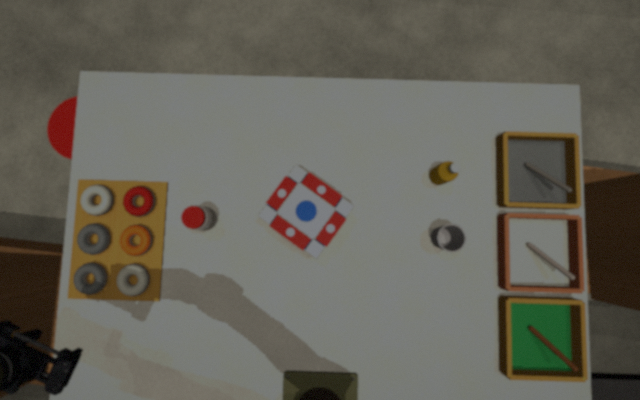

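View pics/scene.png

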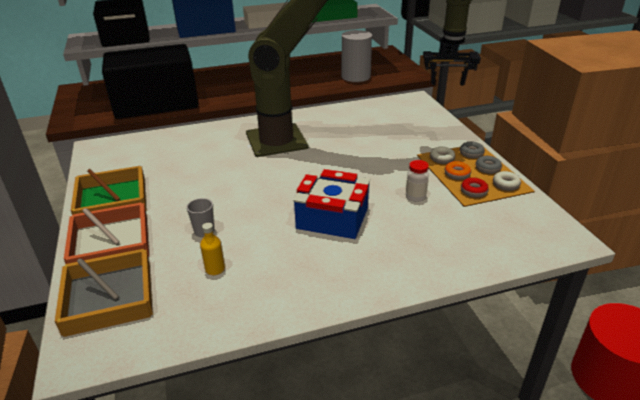

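The top view shows the box at about (306,211), turned roughly 40°, with marks near (321,189), (281,193), (331,228) and (291,247). The jar is at (195,216), the bottle at (443,173) and the cup at (447,237). The arm is clear at the left.

```bash
cat > h.py <<'E'
import numpy as np,cv2
from scipy.spatial.transform import Rotation as R
def ray(d,px,z):
    v=R.from_quat(d['orientation']).as_matrix()@np.linalg.inv(d['mtx'])@np.array([px[0],px[1],1.])
    return d['xyz']+v*(z-d['xyz'][2])/v[2]
def proj(d,p):
    c=R.from_quat(d['orientation']).as_matrix().T@(np.array(p)-d['xyz']);u=d['mtx']@c;return u[:2]/u[2]
E
python3 - <<'E'
from h import *
for n,(x0,y0,x1,y1) in dict(top=(255,155,360,265),scene=(285,160,380,245)).items():
    d=dict(np.load(n+'.npz'));f=d['frame'];hsv=cv2.cvtColor(f,cv2.COLOR_RGB2HSV)
    red=((hsv[...,0]<8)|(hsv[...,0]>172))&(hsv[...,1]>120)&(hsv[...,2]>60)
    m=np.zeros(f.shape[:2],np.uint8);m[y0:y1,x0:x1]=red[y0:y1,x0:x1]
    cs,h=cv2.findContours(m,cv2.RETR_CCOMP,cv2.CHAIN_APPROX_NONE)
    for c,hh in zip(cs,h[0]):
        M=cv2.moments(c)
        if M['m00']<6: continue
        p=np.array([M['m10'],M['m01']])/M['m00']
        print(n,'hole' if hh[3]>=0 else 'sect',p.round(1),M['m00'],ray(d,p,.116).round(4),ray(d,p,.108).round(4),cv2.minAreaRect(c)[1:])
    cv2.imwrite(f'pics/{n}_c.png',cv2.resize(f[y0:y1,x0:x1,::-1],None,fx=5,fy=5,interpolation=cv2.INTER_CUBIC))
E
```

```text
top sect [289.8 232.3] 512.5 [0.4843 0.0908 0.116 ] [0.4843 0.0914 0.108 ] ((41.22732925415039, 13.643576622009277), 36.38435363769531)
top hole [289.9 231.6] 93.0 [0.4862 0.0906 0.116 ] [0.4861 0.0912 0.108 ] ((10.60660171508789, 10.60660171508789), 45.0)
top sect [330.5 228.6] 305.0 [ 0.4968 -0.0139  0.116 ] [ 0.4969 -0.0141  0.108 ] ((13.015905380249023, 33.68822479248047), 35.83765411376953)
top sect [281.1 192.9] 392.5 [0.5856 0.1174 0.116 ] [0.5864 0.1182 0.108 ] ((12.866819381713867, 33.425758361816406), 36.46923828125)
top hole [281.5 192.9] 88.0 [0.5856 0.1163 0.116 ] [0.5863 0.1171 0.108 ] ((10.60660171508789, 10.60660171508789), 45.0)
top sect [321.4 188.9] 500.0 [0.5992 0.0126 0.116 ] [0.6    0.0126 0.108 ] ((40.91917419433594, 13.368478775024414), 35.53767395019531)
top hole [321.  189.4] 90.0 [0.5979 0.0138 0.116 ] [0.5987 0.0137 0.108 ] ((10.0, 11.0), 0.0)
scene sect [324.9 202.7] 436.0 [0.6164 0.0054 0.116 ] [0.6056 0.0087 0.108 ] ((38.63376235961914, 12.987520217895508), 9.462322235107422)
scene hole [325.6 199.6] 36.0 [0.6022 0.0118 0.116 ] [0.5913 0.0151 0.108 ] ((9.0, 5.0), 0.0)
scene sect [358.7 192.3] 226.5 [0.5981 0.1136 0.116 ] [0.5871 0.1179 0.108 ] ((13.8108549118042, 20.95036506652832), 20.556047439575195)
scene hole [358.  190.9] 34.0 [0.5904 0.1143 0.116 ] [0.5793 0.1186 0.108 ] ((8.0, 6.0), 0.0)
scene sect [306.5 183.2] 205.0 [ 0.5029 -0.0164  0.116 ] [ 0.491  -0.0133  0.108 ] ((12.055682182312012, 22.621334075927734), 28.300756454467773)
scene hole [307. 182.] 30.0 [ 0.4972 -0.0132  0.116 ] [ 0.4853 -0.0101  0.108 ] ((4.0, 8.0), 90.0)
scene sect [338.8 174.6] 241.0 [0.4884 0.0899 0.116 ] [0.4764 0.0939 0.108 ] ((35.354862213134766, 8.060176849365234), 8.426968574523926)
scene hole [338.4 174. ] 27.0 [0.485  0.0897 0.116 ] [0.4729 0.0938 0.108 ] ((8.0, 4.0), -0.0)
```

View pics/scene_c.png

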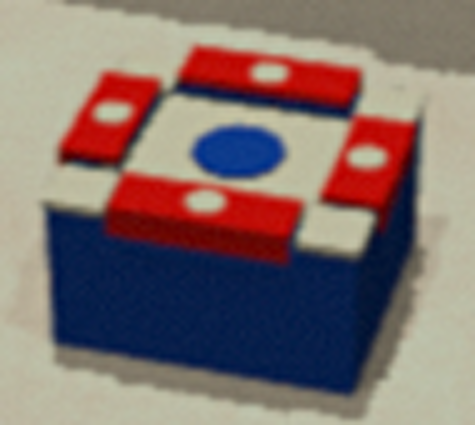

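View pics/top_c.png

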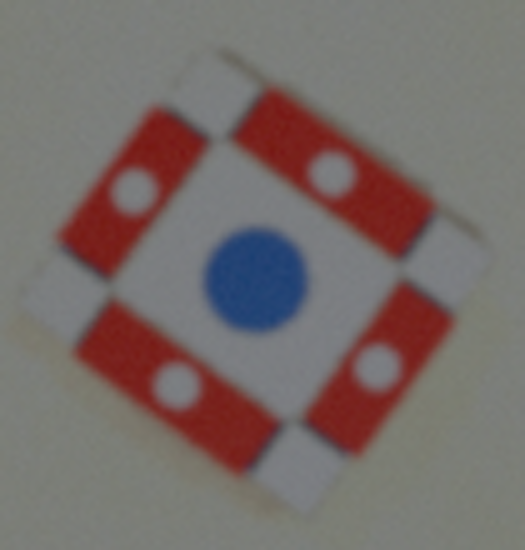

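The scene view shows near and right clearly standing up. Far and left are less certain, so I'll press all four. The distances between opposite marks check out at 136 and 158 mm (nominal 136 and 156), and the yaw is about -34.4°. First I'll turn the tool to match the box, close the fingers and move over the left mark.

```bash
python3 -m jog '[[[0,0,0,0,0,0.1135],[0,0,0,0,0,0.1135],[0,0,0,0,0,0],[0,0,0,0,0,0]]]' 0 20; python3 -m jog '[[[-0.0466,-0.0151,0,0,0,0],[-0.0466,-0.0151,0,0,0,0],[-0.0466,-0.0151,0,0,0,0],[-0.0466,-0.0151,0,0,0,0],[-0.0466,-0.0151,0,0,0,0],[-0.0466,-0.0151,0,0,0,0],[-0.0466,-0.0151,0,0,0,0],[-0.0466,-0.0151,0,0,0,0],[-0.0466,-0.0151,0,0,0,0],[-0.0466,-0.0151,0,0,0,0],[-0.0466,-0.0151,0,0,0,0],[-0.0466,-0.0151,0,0,0,0]]]'; python3 -m jog '[[[0,0,0,0,0,0],[0,0,0,0,0,0]]]'
cat >> h.py <<'E'
M=dict(near=(.4862,.0906),right=(.4968,-.0139),left=(.586,.1165),far=(.5985,.0137))
def to(n):
    from plant import get_state
    s=get_state();Rt=R.from_quat(s['eef_rot']).as_matrix();p=np.array(s['tool_pos'])
    print(n,'pos',p.round(4),'tool x',Rt[:,0].round(3),'tool z',Rt[:,2].round(3),'shift to 0.14 above mark',(Rt.T@(np.array([*M[n],.14])-p)).round(4),s['clock'],np.round(s['contact_force'],1),s['opening'])
E
python3 -c "from h import *;to('left')"
```

```text
clock: 0.6
tool_pos: [0.2276, 0.5819, 0.2385]
eef_rot: [0.294, 0.956, -0.0, 0.0]
contact_force: [-0.7, -0.3, 0.1]
opening: 0.571
finger_force: 0.0
clock: 2.1
tool_pos: [0.5878, 0.1155, 0.2388]
eef_rot: [0.295, 0.956, 0.0, 0.0]
contact_force: [0.0, 0.2, 0.8]
opening: 0.005
finger_force: 0.0
clock: 2.35
tool_pos: [0.5865, 0.1176, 0.2385]
eef_rot: [0.295, 0.956, 0.0, -0.001]
contact_force: [-0.0, -0.0, 0.3]
opening: 0.005
finger_force: 0.0
left pos [0.5865 0.1176 0.2385] tool x [-0.826  0.564  0.001] tool z [-0.001  0.001 -1.   ] shift to 0.14 above mark [-0.0004 -0.0012  0.0985] 2.35 [-0.  -0.   0.3] 0.005062415976560085
```

```bash
python3 -m jog '[[[0,-0.001,0.035,0,0,0],[0,0,0.035,0,0,0],[0,0,0.028,0,0,0],[0,0,0.011,0,0,0],[0,0,0.008,0,0,0],[0,0,0,0,0,0],[0,0,0,0,0,0]]]'; echo; python3 -m jog '[[[0,0,0.003,0,0,0],[0,0,0.003,0,0,0],[0,0,0,0,0,0]]]'; echo;  python3 -m jog '[[[0,0,0.003,0,0,0],[0,0,0.002,0,0,0],[0,0,0,0,0,0]]]'
```

```text
clock: 3.22
tool_pos: [0.587, 0.1163, 0.1226]
eef_rot: [0.295, 0.955, 0.001, 0.001]
contact_force: [0.4, -0.3, 0.8]
opening: 0.005
finger_force: 0.0

clock: 3.6
tool_pos: [0.5862, 0.116, 0.1155]
eef_rot: [0.295, 0.955, -0.0, -0.0]
contact_force: [0.6, -0.6, -1.1]
opening: 0.004
finger_force: 0.0

clock: 3.98
tool_pos: [0.5862, 0.116, 0.1105]
eef_rot: [0.295, 0.955, -0.0, -0.0]
contact_force: [0.9, -0.1, 0.0]
opening: 0.008
finger_force: 0.0
```

```bash
python3 -m jog '[[[0,0,0.0015,0,0,0],[0,0,0.001,0,0,0],[0,0,0,0,0,0]]]'; echo;  python3 -m jog '[[[0,0,0.001,0,0,0],[0,0,0.001,0,0,0],[0,0,0,0,0,0]]]'
```

```text
clock: 4.35
tool_pos: [0.5864, 0.116, 0.1085]
eef_rot: [0.295, 0.955, 0.0, 0.0]
contact_force: [-1.6, -0.5, 3.4]
opening: 0.004
finger_force: 1.4

clock: 4.72
tool_pos: [0.5864, 0.1161, 0.1083]
eef_rot: [0.295, 0.955, 0.0, 0.0]
contact_force: [-4.7, -1.6, 17.3]
opening: 0.004
finger_force: 8.6
```

Left is shut: solid stop at 108 mm with 17 N. Next is near, lifting 35 mm and going across.

```bash
python3 -m jog '[[[0,0,-0.015,0,0,0],[0,0,-0.02,0,0,0],[0.034,-0.0388,0,0,0,0],[0.034,-0.0388,0,0,0,0],[0,0,0,0,0,0],[0,0,0,0,0,0]]]' ; python3 -c "from h import *;to('near')"; python3 -m jog '[[[0,0,0.011,0,0,0],[0,0,0.008,0,0,0],[0,0,0.005,0,0,0],[0,0,0,0,0,0],[0,0,0,0,0,0]]]'; echo;  python3 -m jog '[[[0,0,0.003,0,0,0],[0,0,0,0,0,0]]]'
```

```text
clock: 5.48
tool_pos: [0.4878, 0.0909, 0.1417]
eef_rot: [0.295, 0.955, 0.001, 0.001]
contact_force: [0.5, -0.9, 0.4]
opening: 0.007
finger_force: 0.0
near pos [0.4878 0.0909 0.1417] tool x [-0.825  0.564 -0.001] tool z [ 0.002  0.001 -1.   ] shift to 0.14 above mark [ 0.0011 -0.0011  0.0017] 5.475 [ 0.5 -0.9  0.4] 0.007393807564673748
clock: 6.1
tool_pos: [0.4865, 0.0904, 0.1171]
eef_rot: [0.295, 0.955, -0.0, -0.0]
contact_force: [0.1, -0.7, 0.2]
opening: 0.006
finger_force: 0.0

clock: 6.35
tool_pos: [0.4866, 0.0905, 0.1145]
eef_rot: [0.295, 0.955, 0.0, 0.0]
contact_force: [-0.3, -0.0, 5.9]
opening: 0.009
finger_force: 2.3
```

```bash
python3 -m jog '[[[0,0,0.003,0,0,0],[0,0,0.003,0,0,0],[0,0,0,0,0,0]]]'; echo;  python3 -m jog '[[[0,0,0.002,0,0,0],[0,0,0,0,0,0],[0,0,0,0,0,0]]]'
```

```text
clock: 6.72
tool_pos: [0.4865, 0.0904, 0.1084]
eef_rot: [0.295, 0.955, 0.0, 0.0]
contact_force: [-1.0, 0.5, 6.0]
opening: 0.001
finger_force: 2.8

clock: 7.1
tool_pos: [0.4865, 0.0904, 0.1082]
eef_rot: [0.295, 0.955, 0.0, 0.001]
contact_force: [-3.7, -0.7, 25.6]
opening: 0.005
finger_force: 12.8
```

Near resisted, then snapped to its stop at 108 mm. Right next.

```bash
python3 -m jog '[[[0,0,-0.015,0,0,0],[0,0,-0.02,0,0,0],[-0.034,-0.0395,0,0,0,0],[-0.034,-0.0395,0,0,0,0],[0,0,0,0,0,0],[0,0,0,0,0,0]]]' ; python3 -c "from h import *;to('right')"; python3 -m jog '[[[0,0,0.011,0,0,0],[0,0,0.008,0,0,0],[0,0,0.005,0,0,0],[0,0,0.003,0,0,0],[0,0,0,0,0,0]]]'; echo;  python3 -m jog '[[[0,0,0.003,0,0,0],[0,0,0.003,0,0,0],[0,0,0.001,0,0,0],[0,0,0,0,0,0]]]'
```

```text
clock: 7.85
tool_pos: [0.4979, -0.0126, 0.141]
eef_rot: [0.295, 0.955, 0.0, -0.0]
contact_force: [-0.4, -0.0, 0.3]
opening: 0.008
finger_force: 0.0
right pos [ 0.4979 -0.0126  0.141 ] tool x [-0.825  0.564  0.001] tool z [-0.     0.001 -1.   ] shift to 0.14 above mark [ 0.0002 -0.0017  0.001 ] 7.85 [-0.4 -0.   0.3] 0.008265846962297247
clock: 8.48
tool_pos: [0.4976, -0.0124, 0.114]
eef_rot: [0.295, 0.956, 0.0, -0.0]
contact_force: [-1.2, 2.4, 2.8]
opening: -0.001
finger_force: 1.6

clock: 8.98
tool_pos: [0.4983, -0.0135, 0.1083]
eef_rot: [0.296, 0.955, -0.0, 0.001]
contact_force: [-2.8, 0.3, 15.7]
opening: 0.007
finger_force: 7.6
```

Right snapped shut. Far next.

```bash
python3 -m jog '[[[0,0,-0.015,0,0,0],[0,0,-0.02,0,0,0],[-0.034,0.039,0,0,0,0],[-0.034,0.039,0,0,0,0],[0,0,0,0,0,0],[0,0,0,0,0,0]]]' ; python3 -c "from h import *;to('far')"; python3 -m jog '[[[0,0,0.011,0,0,0],[0,0,0.008,0,0,0],[0,0,0.005,0,0,0],[0,0,0.003,0,0,0],[0,0,0,0,0,0]]]'; echo;  python3 -m jog '[[[0,0,0.003,0,0,0],[0,0,0.003,0,0,0],[0,0,0.001,0,0,0],[0,0,0,0,0,0]]]'
```

```text
clock: 9.72
tool_pos: [0.5969, 0.012, 0.1414]
eef_rot: [0.296, 0.955, -0.001, -0.001]
contact_force: [0.5, 0.1, -0.5]
opening: 0.002
finger_force: 0.0
far pos [0.5969 0.012  0.1414] tool x [-0.825  0.565  0.001] tool z [-0.002 -0.001 -1.   ] shift to 0.14 above mark [-0.0004  0.0023  0.0014] 9.725 [ 0.5  0.1 -0.5] 0.0015618580164657187
clock: 10.35
tool_pos: [0.598, 0.0128, 0.115]
eef_rot: [0.295, 0.955, -0.0, -0.0]
contact_force: [-0.1, 0.0, 0.4]
opening: 0.005
finger_force: 0.0

clock: 10.85
tool_pos: [0.598, 0.0128, 0.1085]
eef_rot: [0.295, 0.955, -0.0, -0.0]
contact_force: [-1.1, -1.0, 2.3]
opening: 0.002
finger_force: 1.5
```

```bash
python3 -m jog '[[[0,0,0.0015,0,0,0],[0,0,0,0,0,0],[0,0,0,0,0,0]]]'; python3 -m jog '[[[0,0,-0.02,0,0,0],[0,0,-0.05,0,0,0],[0,0,-0.06,0,0,0],[0.05,0.025,0,0,0,0],[0.05,0.025,0,0,0,0],[0.05,0.025,0,0,0,0],[0.05,0.025,0,0,0,0],[0.05,0.025,0,0,0,0],[0.05,0.025,0,0,0,0],[0,0,0,0,0,0],[0,0,0,0,0,0]]]'
python3 - <<'E'
from plant import *
from h import *
import numpy as np
a=[]
for n,(x0,y0,x1,y1) in dict(top=(170,120,490,280),scene=(285,160,380,245)).items():
    d=snapshot(n);c=d['frame'][y0:y1,x0:x1,::-1];k=2 if n=='top' else 5
    cv2.imwrite(f'pics/{n}2.png',cv2.resize(c,None,fx=k,fy=k,interpolation=cv2.INTER_CUBIC))
    f0=np.load(n+'.npz')['frame'];print(n,'moved px',(np.abs(d['frame'][y0:y1,x0:x1].astype(int)-f0[y0:y1,x0:x1]).max(2)>60).sum())
E
```

```text
clock: 11.22
tool_pos: [0.5981, 0.0128, 0.1084]
eef_rot: [0.295, 0.955, -0.0, 0.0]
contact_force: [-4.4, 0.5, 15.5]
opening: 0.008
finger_force: 7.0
clock: 12.6
tool_pos: [0.4354, 0.3054, 0.2366]
eef_rot: [0.295, 0.955, -0.0, 0.0]
contact_force: [0.5, -0.2, 0.3]
opening: 0.006
finger_force: 0.0
top moved px 1309
scene moved px 1276
```

View pics/scene2.png

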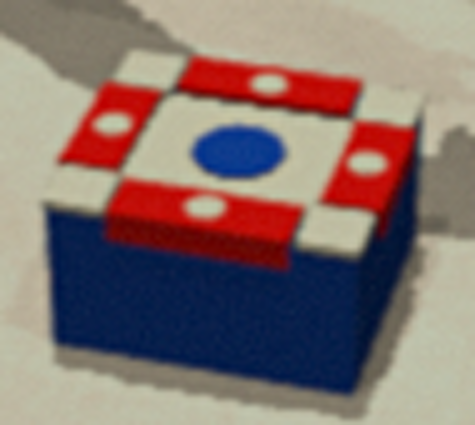

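View pics/top2.png

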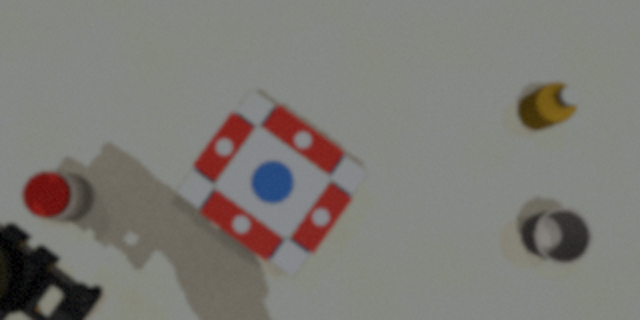

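All four sections look flush with the white corners. The box, jar, bottle and cup have not moved, and the hand is clear. One check of mark heights from the two views before I hand in.

```bash
python3 - <<'E'
from plant import *
from h import *
P={}
for n,(x0,y0,x1,y1) in dict(top=(255,155,360,265),scene=(285,160,380,245)).items():
    d=snapshot(n);hsv=cv2.cvtColor(cv2.resize(d['frame'],None,fx=4,fy=4,interpolation=cv2.INTER_CUBIC),cv2.COLOR_RGB2HSV)
    red=((hsv[...,0]<8)|(hsv[...,0]>172))&(hsv[...,1]>110)&(hsv[...,2]>50)
    m=np.zeros(red.shape,np.uint8);s=np.s_[y0*4:y1*4,x0*4:x1*4];m[s]=red[s]
    cs,h=cv2.findContours(m,cv2.RETR_CCOMP,cv2.CHAIN_APPROX_NONE)
    for c,hh in zip(cs,h[0]):
        M_=cv2.moments(c)
        if hh[3]<0 or M_['m00']<200: continue
        p=np.array([M_['m10'],M_['m01']])/M_['m00'];p=(p+.5)/4-.5
        w=ray(d,p,.108);k=min(M,key=lambda k:np.hypot(*(w[:2]-M[k])));P.setdefault(k,{})[n]=(d,p)
for k,v in P.items():
    if len(v)<2: continue
    A=[np.diag([1,1,1])]
    zs=np.linspace(.095,.13,351);e=[np.linalg.norm(ray(*v['top'],z)-ray(*v['scene'],z)) for z in zs]
    z=zs[np.argmin(e)];print(k,z.round(4),min(e).round(4),ray(*v['top'],z).round(4))
E
```

```text
near 0.1081 0.0009 [0.4858 0.0903 0.1081]
right 0.1084 0.001 [ 0.4984 -0.0124  0.1084]
left 0.108 0.0005 [0.5858 0.1165 0.108 ]
far 0.1082 0.0007 [0.5982 0.0139 0.1082]
```

All four marks are at 108 mm, so every section is shut.

```bash
python3 -c "from plant import *;print(finish_job())"
```

```text
the job is handed in; nothing more can be done
None
```

I pressed all four rim sections to their stops (marks measured at 108 mm in two views), the box, jar, bottle and cup show no visible movement, the hand is clear, and the job is handed in with no verdict returned.

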